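# Unlock the steel box and hold its spring lock open

### The arm

A 6-joint arm with a two-finger parallel gripper is mounted at the origin on a cart in front of the work surface, level with it; the furniture and walls round the work are solid. World frame = base frame: x ahead of the robot, y to its left, z up, the work surface at z = 0. Lengths are in m, angles in degrees, forces in N, time in s.
With the tool pointing down it reaches from about 0.25 to 0.725 m from the base axis. Payload 4 kg.
Tool frame: the origin (TCP) lies between the finger pads; the fingertips stand 17 mm ahead of it and the grasp point (between the pads) lies 2 mm behind it; z points along the fingers, y is the line along which they close (so a half turn about z gives the same grasp; the last joint's range is limited). The gripper opens to 85 mm and grips with 20 to 120 N. Pads are 22 mm wide; open, the fingers measure 114 mm over their backs; the gripper's body (76 mm by 85 mm) begins 54 mm behind the grasp point. The pads swing forward as they close: fully open they stand 13 mm farther back than shut.
Start: joints at [-68.927, 13.785, 0.286, 76.501, 0, 90], TCP at [0.18, -0.467, 0.248] pointing down, gripper open.
Joint ranges: [-155.79, 155.79], [-60.16, 107.12], [-62.33, 73.08], [-114, 123.19], [-81.49, 82.49], [-180, 180]. Speed limits (degrees/s): [159.86, 159.86, 180, 180, 180, 180].

### API

Orientations are given as a 3x3 rotation matrix whose columns are the frame's x, y, z axes.
In Python, from cell import env gives the robot as it stands.
- The arm moves only by the tool arm_command, never from a script. Its argument "deltas" is a list of rows, each a list of 5 numbers: the closure, from -1 (fully open) to 1 (shut), then the shift along the tool's x, y, z in mm, then the turn about the tool's z in degrees. In form: [[claw, dx, dy, dz, turn], ...]. A call has 1 to 8 rows; each row shifts and turns the commanded pose from where the row before left it, along the tool's axes as they then stand; what a row does not reach is not made up. A row lasts 1/10 s, in which the tool goes at most 50 mm and 8.59 degrees, less where a joint would pass 70% of its speed; a pose out of reach is approached as far as the arm can. A call with a gripper value outside its range is refused whole. The fingers move at their own pace and stop on an object; "newtons" is the grip in N (left out, the last holds). Time passes only in rows, so rows that do not move let the fingers close. It gives the time, the measured TCP pose, the force, the opening and the grip force at its end, in the units of the state.
- env.get_obs(): the state, without advancing time (a new reading comes with each control period).
- env.grab_frame(name): name is "scene" or "top"; returns (picture, depth): 384x512x3 uint8, blue, green, red; 384x512 float32, m along the optical axis (not along the pixel's ray), 0 where there is no reading.
- env.camera_params(name): a dict with "intrinsics" (3x3 intrinsics, pixels), "rvec" (rotation vector, rad) and "tvec" (3), from world to camera coordinates, as OpenCV has them. Camera axes: x right, y down, z forward; pixel columns grow to the right and rows downward; lengths in m; the calibration is good to about 2 mm. A picture is of the moment at which its call begins. camera_params takes no time and is no camera call.
- env.hand_in(): hands the job in; it is judged then, once.
The state is a dict: "t": time; "joints": joint angles; "qd": joint speeds; "joint_torque": joint torques, N m; "position": TCP position; "eef_rot": TCP orientation; "contact_force": force on the tool from outside, world axes, zero at the start; "wrist_torque": the same for the moment, N m; "gripper_width": opening from 0.0 (shut) to 1.0 (fully open); "grasp_force": force on a finger pad.
Only numpy, scipy, OpenCV 4.12 (cv2) and the standard library are available. Lean on these libraries where they do the work, as an engineer would, in place of code of your own. Each camera call takes 0.05 s, during which the arm holds its last target. There are 200 camera calls.

### The job

Take the square-headed key out of the wooden key block, push it straight down into the lock in the lid of the grey steel box, working it past the stiff pins until it is fully home, and only then turn it a quarter turn clockwise (seen from above) to its stop. The lock springs back, so finish while holding the key: keep gripping it, turned against the stop and still fully home. Leave the round-headed key standing in the block.

Things in the scene. Friction and masses are not known exactly. Their poses are not given: they have to be found in the camera images.
- key_head (a point): Centre of the head of the key to use: flat black head with square corners and a small opening near its top, 26 mm wide (x) x 8 mm thick (y, grip across this) x 36 mm tall (z, up). It stands upright in the block; the head's underside is 18 mm below this point
- key: The same key; origin at the underside of its stop shoulder (23 x 6 x 4 mm), 22 mm below key_head and level with the block's top while it stands there; axes as key_head. Below the shoulder is a steel blade 14 mm wide (x) x 4 mm thick (y) x 24 mm long with a rounded nose. Works either way round (half turn about z). About 40 g
- round_key_head (a point): Centre of the round black head (36 mm diameter, 8 mm thick in y) of the other key, which has the same blade and stands in the other slot of the block, 60 mm away; leave it there
- round_key: The other key; origin at its shoulder, 22 mm below round_key_head
- key_block: Fixed wooden block 120 (x) x 44 (y) x 34 mm tall; origin at the centre of its underside. Two slots 28 mm deep at x = +30 and -30 mm, long side along x, hold the keys; which key is in which varies
- lock_mouth (a point): Centre of the key slot's mouth in the lid of the fixed steel box, 72 mm above the table. z up; x runs along the 16 mm length and y across the 6 mm width of the slot at rest (this frame does not turn with the lock). 2 mm sloped lead-in. With the key fully home its shoulder rests on the mouth: key_head is 22 mm above this point
- lockbox: Fixed grey steel box 124 (x) x 174 (y) x 72 mm; origin at the centre of its underside, lock at x = -15 mm. A steel ring 37 mm across round the lock stands 2.5 mm above the lid. In the lock two pairs of stiff spring pins, 9 and 17 mm down, squeeze the blade: pushing the key in takes about 5 to 12 N
- plug (a joint): Angle of the lock cylinder in rad: 0 at rest, grows clockwise seen from above, hard stop at 1.45; a spring turns it back (0.03 N m at rest, 0.12 N m at the stop). The blade has about 0.15 rad of play in the slot
Not all that is in view belongs to the job. Leave any green or purple look-alike of the key alone.

How it is judged (in metres and radians):
On the way:
1. the square-headed key is fully home in the lock, not yet turned (z of key_head in the frame of lock_mouth below 0.0245 m and horizontal distance between key_head and lock_mouth below 0.005 m and angle between key_head's own z axis and vertical below 0.12 rad and value of joint plug below 0.3 rad), for 0.2 s.
At the end, for the whole second after the job is handed in: The square-headed key is fully home in the lock (its head centre less than 26 mm above the slot mouth, within 5 mm sideways, within 0.12 rad of upright), the lock is held turned past 1.25 rad and still, the fingers grip the key with more than 2 N, and the round-headed key has moved less than 20 mm (z of key_head in the frame of lock_mouth below 0.026 m and horizontal distance between key_head and lock_mouth below 0.005 m and angle between key_head's own z axis and vertical below 0.12 rad and value of joint plug above 1.25 rad and velocity of joint plug between -0.2 and 0.2 rad/s and contact force between the fingers and key above 2 N and distance of round_key_head from where it was at the start of the episode below 0.02 m); the arm keeps its last pose, push and grip.
It fails at once if the lock is turned while the key is not home (value of joint plug above 0.4 rad and z of key_head in the frame of lock_mouth above 0.028 m).
It fails at once if the round-headed key is taken out or knocked over (distance of round_key_head from where it was at the start of the episode above 0.02 m).
It also fails if it takes over 51 s, if anything falls off the work surface, if the arm or the gripper's body presses on something with over 40 N, if the wrist force passes 120 N, or if a joint passes its speed limit or range.

## Working session

There is one attempt and no reset: what is moved stays moved. The work goes in short steps, Python scripts to look and compute and a tool call to move; the robot and the scene stay as the last step left them, time stands still between calls to the robot, and variables do not carry over. Pictures are saved under pics/ and viewed, at most 10 in all, crops included, and the job is handed in when it is done.

Besides the shell and the picture viewer there is one more tool, called after "Emit:" in YAML: its name, and indented under it one key for each argument. arm_command: Moves the arm, as the interface text tells. Its arguments: {"type":"object","properties":{"deltas":{"type":"array"},"newtons":{"type":"number"}},"required":["deltas"]}

```bash
mkdir -p pics; cat > h.py <<'E'
import numpy as np, cv2
from cell import env
def cam(n):
    p=env.camera_params(n); K=np.array(p["intrinsics"]); R=cv2.Rodrigues(np.array(p["rvec"],float))[0]; t=np.array(p["tvec"],float).ravel()
    return K,R,t
def ray(n,u,v,z):
    K,R,t=cam(n); c=-R.T@t; d=R.T@np.linalg.inv(K)@np.array([u,v,1.]); return c+d*(z-c[2])/d[2]
def cloud(n,dep):
    K,R,t=cam(n); v,u=np.mgrid[:384,:512]; P=np.stack([(u-K[0,2])/K[0,0]*dep,(v-K[1,2])/K[1,1]*dep,dep],-1)
    return (P-t)@R
E
python3 - <<'E'
from h import *
for n in("top","scene"):
    f,d=env.grab_frame(n); np.savez(f"pics/{n}0.npz",f=f,d=d); cv2.imwrite(f"pics/{n}0.png",f)
    K,R,t=cam(n); print(n,K[0,0],(-R.T@t).round(3),(R[2]).round(3))
o=env.get_obs(); print(o["eef_rot"],o["position"])
E
```

```text
top 399.48028661096185 [0.426 0.256 0.943] [ 0.075 -0.039 -0.996]
scene 432.67283543583164 [0.172 0.782 0.649] [ 0.401 -0.628 -0.667]
[[ 9.33117782e-01  3.59570333e-01 -6.16193468e-04]
 [ 3.59570857e-01 -9.33116165e-01  1.73831136e-03]
 [ 5.00651081e-05 -1.84361445e-03 -9.99998299e-01]] [ 0.17960984 -0.4660619   0.24751302]
```

View pics/top0.png

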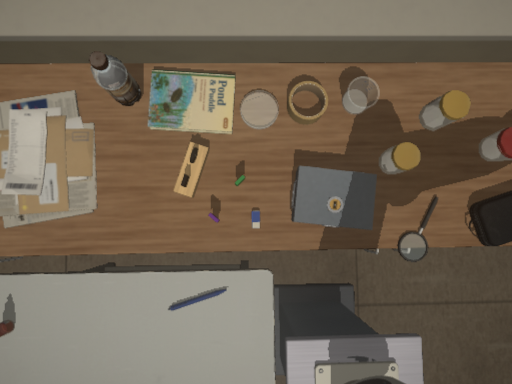

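View pics/scene0.png

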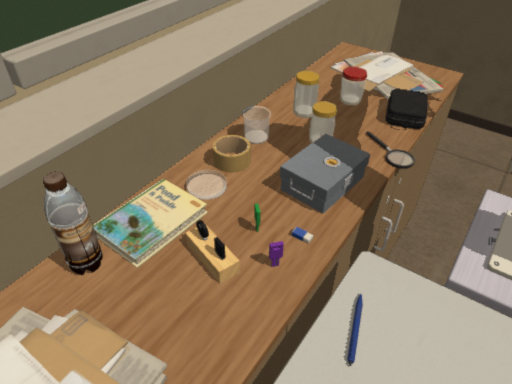

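The top view shows the wooden block at (191,169) with two black keys at (194,155) and (186,181). The grey box's lock is at (335,204). The green (240,180) and purple (214,217) keys are look-alikes. I'll enlarge the two black heads to tell which is square.

```bash
python3 - <<'E'
from h import *
a=np.load("pics/top0.npz")["f"]; b=np.load("pics/scene0.npz")["f"]
A=cv2.resize(a[140:200,165:215],None,fx=8,fy=8,interpolation=cv2.INTER_CUBIC)[:480,:400]
B=cv2.resize(b[215:275,185:235],None,fx=8,fy=8,interpolation=cv2.INTER_CUBIC)
cv2.imwrite("pics/c1.png",np.clip(np.hstack([A,B]).astype(float)*1.6,0,255).astype(np.uint8))
C=cv2.resize(a[160:235,285:385],None,fx=8,fy=8,interpolation=cv2.INTER_CUBIC)
cv2.imwrite("pics/c2.png",np.clip(C.astype(float)*1.8,0,255).astype(np.uint8))
E
```

```text
(no output)
```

View pics/c1.png

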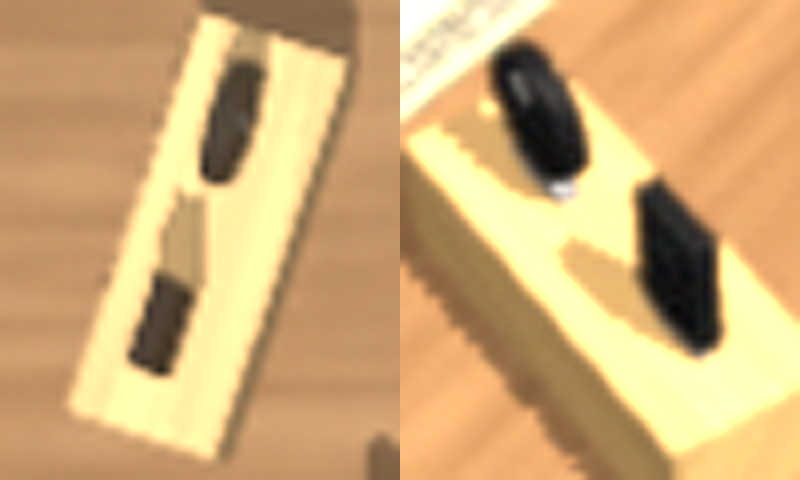

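View pics/c2.png

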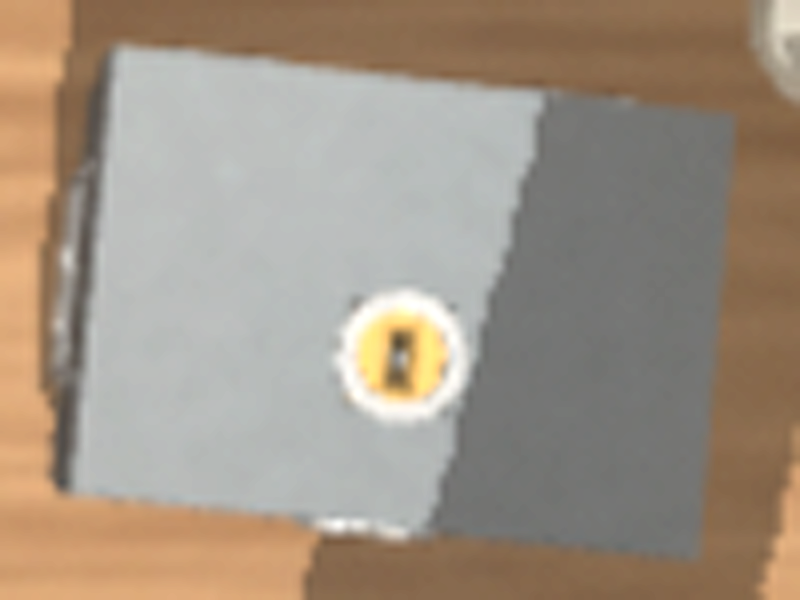

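The crops settle it. The head at top (186,181) / scene (220,248) has square corners, so it is the key to use. The one at top (194,155) / scene (205,230) is round and stays. The lock ring is at top ≈(335,204), with its slot along the box's short side.

```bash
python3 - <<'E'
from h import *
z=np.load("pics/top0.npz"); f,d=z["f"],z["d"]; P=cloud("top",d); hsv=cv2.cvtColor(f,cv2.COLOR_BGR2HSV)
def yaw(a,b): return np.degrees(np.arctan2(*(b-a)[1::-1]))
def rect(m,zh,name):
    c=max(cv2.findContours(m.astype(np.uint8),0,1)[0],key=cv2.contourArea)
    q=cv2.boxPoints(cv2.minAreaRect(c)); W=np.array([ray("top",u,v,zh) for u,v in q])
    print(name,W.mean(0).round(4),[(np.linalg.norm(W[i+1]-W[i]).round(4),yaw(W[i],W[i+1]).round(1)) for i in range(2)],cv2.contourArea(c)); return W
vv,uu=np.mgrid[:384,:512]
blk=(abs(P[...,2]-.034)<.008)&(abs(uu-191)<25)&(abs(vv-169)<35); rect(blk,.034,"block")
lid=(abs(P[...,2]-.072)<.008)&(abs(uu-335)<50)&(abs(vv-198)<40); rect(lid,.072,"lid")
dark=(f.max(2)<75)
for n,(u,v) in dict(sq=(186,181),rd=(194,155)).items():
    m=dark&(abs(uu-u)<7)&(abs(vv-v)<9); rect(m,.074,n); print(np.median(P[m][:,2]),P[m][:,2].max())
m=(hsv[...,1]>100)&(hsv[...,2]>90)&(abs(uu-335)<9)&(abs(vv-204)<9)&(P[...,2]>.06)
m2=(abs(uu-335)<10)&(abs(vv-204)<10)&((f.max(2)>170)|m)
c=np.vstack(cv2.findContours(m2.astype(np.uint8),0,1)[0]); e=cv2.minEnclosingCircle(c); print(e, ray("top",*e[0],.0745), e[1]*2*.87/399)
s=(f.max(2)<110)&(abs(uu-335)<5)&(abs(vv-204.5)<6); rect(s,.072,"slot")
# scene-cam ring
z=np.load("pics/scene0.npz"); g,d=z["f"],z["d"]; Q=cloud("scene",d); h2=cv2.cvtColor(g,cv2.COLOR_BGR2HSV); vv,uu=np.mgrid[:384,:512]
r=(abs(uu-332)<14)&(abs(vv-161)<12)&((g.max(2)>150)); p=np.argwhere(r)[:,::-1]; e=cv2.boundingRect(p.astype(np.int32)); print(e, ray("scene",e[0]+e[2]/2-.5,e[1]+e[3]/2-.5,.0745))
r=(g.max(2)<60)&(abs(uu-220)<9)&(abs(vv-248)<13); print("sq scene pts median",np.median(Q[r],0),Q[r][:,2].max(), Q[r].min(0),Q[r].max(0))
E
```

```text
block [0.5473 0.3704 0.034 ] [(np.float64(0.1194), np.float64(-18.5)), (np.float64(0.0456), np.float64(-109.4))] 974.0
lid [0.475  0.0495 0.072 ] [(np.float64(0.1241), np.float64(-7.6)), (np.float64(0.1778), np.float64(-96.9))] 4309.5
sq [0.5165 0.379  0.074 ] [(np.float64(0.0241), np.float64(-18.6)), (np.float64(0.0103), np.float64(-109.4))] 42.5
0.0732094982386486 0.07861972592531227
rd [0.5721 0.3601 0.074 ] [(np.float64(0.0326), np.float64(-14.2)), (np.float64(0.0106), np.float64(-104.9))] 52.5
0.07000672765027885 0.07647201379475672
((334.76666259765625, 204.23333740234375), 5.326977252960205) [0.45885793 0.05213965 0.0745    ] 0.023230427118172324
slot [0.4581 0.0522 0.072 ] [(np.float64(0.0161), np.float64(-16.0)), (np.float64(0.0059), np.float64(-105.0))] 13.5
(324, 157, 16, 10) [0.45901306 0.05434305 0.0745    ]
sq scene pts median [0.51478638 0.38527961 0.06083348] 0.075397617386112 [0.50568137 0.37699057 0.037959  ] [0.52836262 0.38971702 0.07539762]
```

Emit:
arm_command:
  deltas:
    - [0,0,0,0,-8.5]
    - [0,0,0,0,-8.5]
    - [0,0,0,0,-8.5]
    - [0,0,0,0,-8.5]
    - [0,0,0,0,-8.5]
    - [0,0,0,0,-8.5]
    - [0,0,0,0,-8.5]
    - [0,0,0,0,0]
  newtons: 60

```text
t: 0.9
position: [0.1797, -0.4663, 0.2478]
eef_rot: [[0.164, 0.986, -0.0], [0.986, -0.164, 0.001], [0.001, -0.001, -1.0]]
contact_force: [0.2, 1.1, 0.5]
gripper_width: 0.5
grasp_force: 0.0
```

```bash
cat >> h.py <<'E'
def go(x,y,z,yaw):
    o=env.get_obs(); R=np.array(o["eef_rot"]); p=np.array(o["position"])
    y0=np.degrees(np.arctan2(R[1,0],R[0,0])); t=(y0-yaw+180)%360-180
    print("t",o["t"],"pos",p.round(4),"yaw",y0.round(2),"j",np.round(o["joints"],1),"F",np.round(o["contact_force"],1),"M",np.round(o["wrist_torque"],2),"w",o["gripper_width"],"gf",o["grasp_force"])
    print("d_mm",(R.T@(np.array([x,y,z])-p)*1000).round(1),"turn",t.round(2))
E
python3 -c "
from h import *
go(.5175,.3797,.15,161.2)"
```

```text
t 0.9 pos [ 0.1797 -0.4663  0.2478] yaw 80.55 j [-68.9  13.8   0.2  76.5   0.   30.5] F [0.2 1.1 0.5] M [-0.03  0.01 -0.05] w 0.49969765133986666 gf 0.0
d_mm [889.8 194.5  98.6] turn -80.65
```

Emit:
arm_command:
  deltas:
    - [0,44,10,0,0]
    - [0,44,10,0,0]
    - [0,44,10,0,0]
    - [0,44,10,0,0]
    - [0,44,10,0,0]
    - [0,44,10,0,0]
    - [0,44,10,0,0]
    - [0,44,10,0,0]

```text
t: 1.7
position: [0.3165, -0.1307, 0.2484]
eef_rot: [[0.168, 0.986, 0.001], [0.986, -0.168, -0.0], [-0.0, 0.001, -1.0]]
contact_force: [-0.1, -0.2, 0.3]
gripper_width: 0.499
grasp_force: 0.0
```

Emit:
arm_command:
  deltas:
    - [0,44,10,0,0]
    - [0,44,10,0,0]
    - [0,44,10,0,0]
    - [0,44,10,0,0]
    - [0,44,10,0,0]
    - [0,44,10,0,0]
    - [0,44,10,0,0]
    - [0,44,10,0,0]

```text
t: 2.5
position: [0.4531, 0.2036, 0.2481]
eef_rot: [[0.167, 0.986, -0.0], [0.986, -0.167, -0.0], [-0.0, -0.0, -1.0]]
contact_force: [0.7, -2.2, -0.0]
gripper_width: 0.499
grasp_force: 0.0
```

Emit:
arm_command:
  deltas:
    - [0,0,0,0,-8.5]
    - [0,0,0,0,-8.5]
    - [0,0,0,0,-8.5]
    - [0,0,0,0,-8.5]
    - [0,0,0,0,-8.5]
    - [0,0,0,0,-8.5]
    - [0,0,0,0,-8.5]
    - [0,0,0,0,-8.5]

```text
t: 3.3
position: [0.4527, 0.2016, 0.248]
eef_rot: [[-0.855, 0.519, -0.001], [0.519, 0.855, -0.0], [0.0, -0.001, -1.0]]
contact_force: [0.7, 0.3, -0.4]
gripper_width: 0.5
grasp_force: 0.0
```

```bash
python3 -c "
from h import *
go(.5175,.3797,.12,161.2)"
```

```text
t 3.3 pos [0.4527 0.2016 0.248 ] yaw 148.71 j [24.  13.3 -0.4 76.4 -0.  55.3] F [ 0.7  0.3 -0.4] M [-0.02  0.02  0.03] w 0.49964381046767253 gf 0.0
d_mm [ 37.  185.9 127.8] turn -12.49
```

Emit:
arm_command:
  deltas:
    - [0,7,38,0,0]
    - [0,7,37,0,0]
    - [0,7,37,0,0]
    - [0,8,37,0,0]
    - [0,8,37,0,0]
    - [0,0,0,40,-6.25]
    - [0,0,0,30,-6.25]
    - [0,0,0,0,0]

```text
t: 4.1
position: [0.5153, 0.378, 0.1721]
eef_rot: [[-0.945, 0.327, -0.01], [0.327, 0.945, -0.007], [0.007, -0.01, -1.0]]
contact_force: [-1.0, -0.5, -1.3]
gripper_width: 0.499
grasp_force: 0.0
```

```bash
python3 - <<'E'
from h import *
go(.5175,.3797,.058,161.2)
f,d=env.grab_frame("scene"); g,e=env.grab_frame("top")
A=cv2.resize(f[170:290,160:280],None,fx=4,fy=4,interpolation=cv2.INTER_CUBIC); B=cv2.resize(g[110:230,130:210],None,fx=4,fy=4)
cv2.imwrite("pics/p1.png",np.hstack([A,B]))
E
```

```text
t 4.1 pos [0.5153 0.378  0.1721] yaw 160.93 j [36.3 32.4 16.9 75.1 -0.  55.3] F [-1.  -0.5 -1.3] M [-0.03  0.04  0.01] w 0.49921397446755456 gf 0.0
d_mm [ -2.3   3.4 114. ] turn -0.27
```

View pics/p1.png

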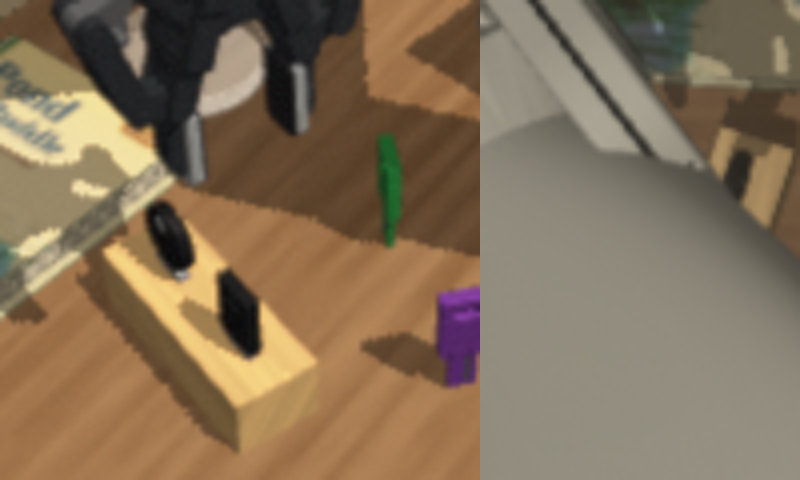

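The scene crop shows the open fingers straddling along the right closing line, above and behind the square key (crop (238,312)). The top view is covered by the arm. I'll descend in steps.

Emit:
arm_command:
  deltas:
    - [0,-1,1.5,25,0]
    - [0,-1,1.5,25,0]
    - [0,0,0,20,-0.3]
    - [0,0,0,0,0]
    - [0,0,0,0,0]

```text
t: 4.7
position: [0.5222, 0.3823, 0.1106]
eef_rot: [[-0.947, 0.321, 0.002], [0.321, 0.947, 0.002], [-0.002, 0.002, -1.0]]
contact_force: [0.2, 0.6, -0.1]
gripper_width: 0.503
grasp_force: 0.0
```

```bash
python3 -c "
from h import *
go(.5175,.3797,.059,161.2)"
```

```text
t 4.7 pos [0.5222 0.3823 0.1106] yaw 161.25 j [36.2 35.  11.9 66.7  0.  55. ] F [ 0.2  0.6 -0.1] M [-0.01 -0.05  0.06] w 0.5032086254745003 gf 0.0
d_mm [ 3.7 -4.1 51.6] turn 0.05
```

Emit:
arm_command:
  deltas:
    - [0,3.5,-4,0,0]
    - [0,0,0,15,0]
    - [0,0,0,15,0]
    - [0,0,0,10,0]
    - [0,0,0,10,0]
    - [0,0,0,0,0]
    - [0,0,0,0,0]

```text
t: 5.4
position: [0.5168, 0.3793, 0.0587]
eef_rot: [[-0.948, 0.32, 0.0], [0.32, 0.948, 0.0], [-0.0, 0.0, -1.0]]
contact_force: [-0.1, -0.2, 0.4]
gripper_width: 0.498
grasp_force: 0.0
```

```bash
python3 - <<'E'
from h import *
go(.5175,.3797,.059,161.2)
f,d=env.grab_frame("scene")
cv2.imwrite("pics/p2.png",cv2.resize(f[180:280,170:270],None,fx=5,fy=5,interpolation=cv2.INTER_CUBIC))
E
```

```text
t 5.4 pos [0.5168 0.3793 0.0587] yaw 161.36 j [36.3 37.1  7.2 60.2 -0.  54.9] F [-0.1 -0.2  0.4] M [ 0.02 -0.01  0.02] w 0.4982474344170987 gf 0.0
d_mm [-0.6  0.6 -0.3] turn 0.16
```

View pics/p2.png

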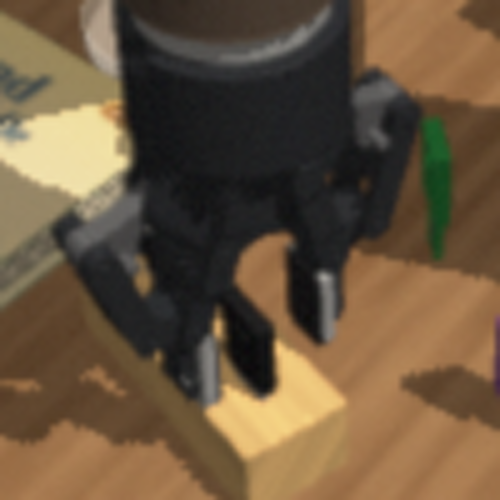

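The square key (crop (250,350)) stands between the fingers. I'll close gently and check the side force.

Emit:
arm_command:
  deltas:
    - [0.4,0,0,0,0]
    - [0.7,0,0,0,0]
    - [1,0,0,0,0]
    - [1,0,0,0,0]
    - [1,0,0,0,0]
    - [1,0,0,0,0]
  newtons: 30

```text
t: 6.05
position: [0.5174, 0.3805, 0.0591]
eef_rot: [[-0.948, 0.319, 0.002], [0.319, 0.948, 0.003], [-0.001, 0.003, -1.0]]
contact_force: [2.1, 4.5, 0.9]
gripper_width: 0.088
grasp_force: 33.9
```

```bash
python3 -c "
from h import *
go(.5175,.3797,.059,161.2)"
```

```text
t 6.05 pos [0.5174 0.3805 0.0591] yaw 161.4 j [36.3 37.1  7.3 60.1  0.1 54.9] F [2.1 4.5 0.9] M [ 1.15 -0.44 -0.01] w 0.08804908390813716 gf 33.89524161815643
d_mm [-0.3 -0.8  0.1] turn 0.2
```

Emit:
arm_command:
  deltas:
    - [1,0,1,0,0]
    - [1,0,0,0,0]
    - [1,0,0,0,0]
  newtons: 60

```text
t: 6.35
position: [0.5174, 0.3806, 0.0588]
eef_rot: [[-0.948, 0.319, 0.001], [0.319, 0.948, 0.001], [-0.001, 0.001, -1.0]]
contact_force: [0.5, 3.7, 2.2]
gripper_width: 0.089
grasp_force: 62.6
```

```bash
python3 -c "
from h import *
go(.5175,.3797,.059,161.2)"
```

```text
t 6.35 pos [0.5174 0.3806 0.0588] yaw 161.37 j [36.3 37.1  7.4 60.2  0.  55. ] F [0.5 3.7 2.2] M [ 0.9  -0.44  0.  ] w 0.08872213812251373 gf 62.55793109536171
d_mm [-0.4 -0.8 -0.2] turn 0.17
```

Emit:
arm_command:
  deltas:
    - [1,0,0.6,-4,0]
    - [1,0,0,-6,0]
    - [1,0,0,-10,0]
    - [1,0,0,-15,0]
    - [1,0,0,-25,0]
    - [1,0,0,-30,0]
    - [1,0,0,-20,0]
    - [1,0,0,0,0]

```text
t: 7.15
position: [0.5177, 0.3802, 0.1706]
eef_rot: [[-0.947, 0.32, 0.002], [0.32, 0.947, 0.0], [-0.002, 0.001, -1.0]]
contact_force: [1.0, 0.3, 0.2]
gripper_width: 0.088
grasp_force: 62.0
```

```bash
python3 -c "
from h import *
go(.4590,.0525,.17,172.7)"
```

```text
t 7.15 pos [0.5177 0.3802 0.1706] yaw 161.34 j [36.3 32.2 16.3 74.  -0.1 55. ] F [1.  0.3 0.2] M [ 0.   -0.   -0.01] w 0.08754892045213858 gf 62.042204439640045
d_mm [ -49.3 -329.3    0.5] turn -11.36
```

Emit:
arm_command:
  deltas:
    - [1,-6,-41,0,0]
    - [1,-6,-41,0,0]
    - [1,-6,-41,0,0]
    - [1,-6,-41,0,0]
    - [1,-6,-41,0,0]
    - [1,-6,-41,0,0]
    - [1,-6,-41,0,0]
    - [1,-7,-42,0,0]

```text
t: 7.95
position: [0.4555, 0.0511, 0.166]
eef_rot: [[-0.948, 0.319, -0.006], [0.319, 0.948, -0.002], [0.005, -0.003, -1.0]]
contact_force: [1.0, -0.1, -0.8]
gripper_width: 0.081
grasp_force: 62.0
```

Emit:
arm_command:
  deltas:
    - [1,0,0,0,-5.7]
    - [1,0,0,0,-5.7]
    - [1,0,0,0,0]
    - [1,0,0,0,0]
    - [1,0,0,0,0]

```text
t: 8.45
position: [0.4577, 0.0534, 0.1674]
eef_rot: [[-0.992, 0.127, -0.002], [0.127, 0.992, -0.001], [0.002, -0.001, -1.0]]
contact_force: [0.2, -0.7, -0.1]
gripper_width: 0.082
grasp_force: 62.0
```

```bash
python3 - <<'E'
from h import *
go(.4590,.0525,.13,172.7)
f,d=env.grab_frame("scene"); np.savez("pics/s3.npz",f=f,d=d)
o=env.get_obs(); K,R,t=cam("scene"); T=np.array(o["eef_rot"]); p=np.array(o["position"])
def px(q): c=R@q+t; return (K@c)[:2]/c[2]
for n,q in dict(head=p+T@[0,0,.003],shoulder=p+T@[0,0,.025],nose=p+T@[0,0,.049],lock=np.array([.459,.0525,.072])).items(): print(n,px(q).round(1))
u,v=px(p).astype(int); a,b=v-50,u-60
cv2.imwrite("pics/p3.png",cv2.resize(f[a:a+100,b:b+120],None,fx=6,fy=6,interpolation=cv2.INTER_CUBIC)); print("crop origin uv",b,a)
E
```

```text
t 8.45 pos [0.4577 0.0534 0.1674] yaw 172.72 j [  6.7  12.6 -13.8  63.7  -0.   13.9] F [ 0.2 -0.7 -0.1] M [ 0.03 -0.01  0.01] w 0.08249947962136311 gf 61.9883868098259
d_mm [-1.5 -0.7 37.4] turn 0.02
head [337.6 126.6]
shoulder [336.2 135.5]
nose [334.8 145. ]
lock [331.7 162. ]
crop origin uv 277 75
```

View pics/p3.png

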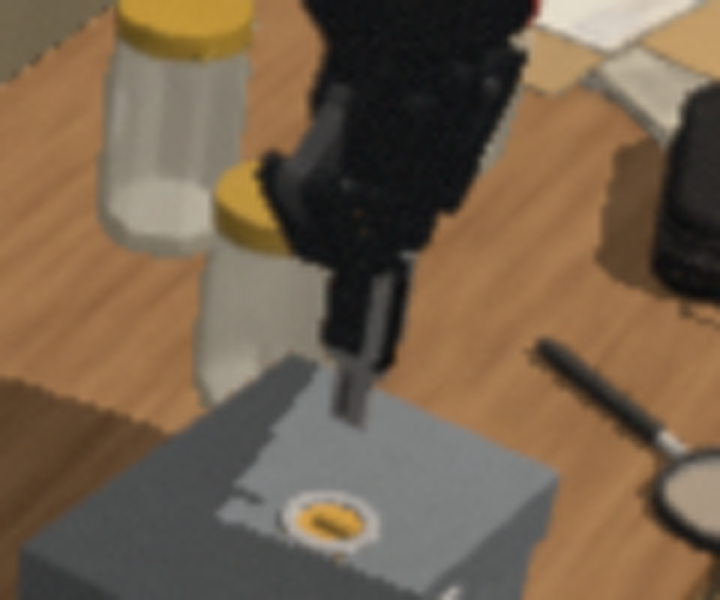

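The key's nose appears at px (335.0,144.9) against a predicted (334.8,145.0), and the lock at (332.0,161.8) against (331.7,162). So the key sits on the tool axis and both agree. I'll go down to just above the mouth.

Emit:
arm_command:
  deltas:
    - [1,-1.3,-0.3,12,0]
    - [1,0,0,13,0]
    - [1,0,0,11,0]
    - [1,0,0,5,0]
    - [1,0,0,0,0]
    - [1,0,0,0,0]
    - [1,0,0,0,0]

```text
t: 9.2
position: [0.4602, 0.053, 0.1278]
eef_rot: [[-0.992, 0.126, 0.001], [0.126, 0.992, 0.0], [-0.001, 0.0, -1.0]]
contact_force: [0.2, -0.3, 0.4]
gripper_width: 0.081
grasp_force: 62.0
```

```bash
python3 - <<'E'
from h import *
go(.4590,.053,.12,172.7)
f,d=env.grab_frame("scene")
o=env.get_obs(); K,R,t=cam("scene"); T=np.array(o["eef_rot"]); p=np.array(o["position"])
def px(q): c=R@q+t; return (K@c)[:2]/c[2]
for n,q in dict(nose=p+T@[0,0,.049],lock=np.array([.459,.053,.072])).items(): print(n,px(q).round(1))
cv2.imwrite("pics/p4.png",cv2.resize(f[130:180,300:365],None,fx=12,fy=12,interpolation=cv2.INTER_CUBIC))
E
```

```text
t 9.2 pos [0.4602 0.053  0.1278] yaw 172.77 j [  6.6  14.9 -17.2  57.8   0.   13.8] F [ 0.2 -0.3  0.4] M [-0.02 -0.02  0.02] w 0.0809825964579842 gf 61.980709210038185
d_mm [ 1.2 -0.1  7.8] turn 0.07
nose [331.5 159.4]
lock [331.6 162.1]
```

View pics/p4.png

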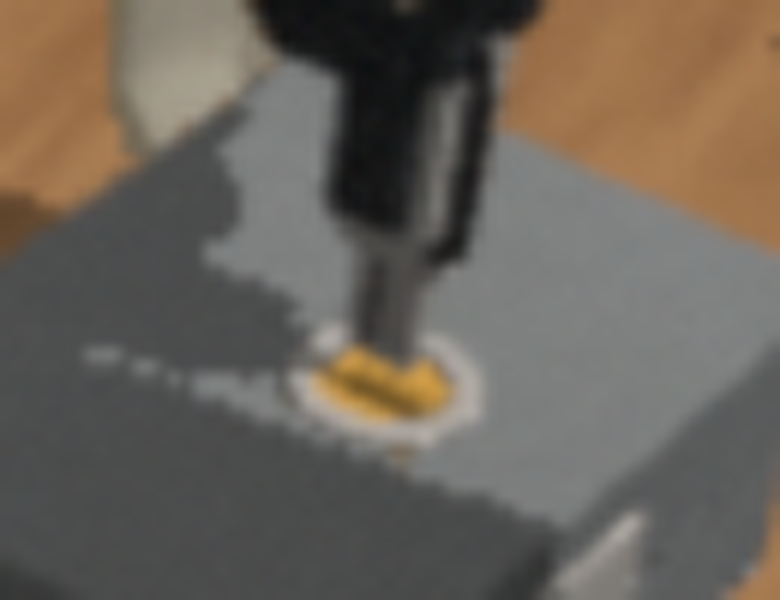

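The nose-to-lock offset in the picture, (0.1,2.6) px, matches the predicted (0.1,2.7). The target of (0.459,0.053) stands, so I'll start inserting.

Emit:
arm_command:
  deltas:
    - [1,1.2,0,0,0]
    - [1,0,0,3,0]
    - [1,0,0,3,0]
    - [1,0,0,2,0]
    - [1,0,0,2,0]
    - [1,0,0,0,0]
    - [1,0,0,0,0]

```text
t: 9.95
position: [0.4585, 0.053, 0.1172]
eef_rot: [[-0.992, 0.126, -0.0], [0.126, 0.992, -0.0], [0.0, -0.0, -1.0]]
contact_force: [-0.3, 0.2, -0.7]
gripper_width: 0.084
grasp_force: 62.0
```

```bash
python3 -c "
from h import *
go(.4590,.053,.097,172.7)"
```

```text
t 9.95 pos [0.4585 0.053  0.1172] yaw 172.77 j [  6.6  15.5 -18.3  56.2  -0.   13.8] F [-0.3  0.2 -0.7] M [-0.03 -0.03  0.08] w 0.08351640004252366 gf 61.980953961610794
d_mm [-0.5  0.  20.2] turn 0.07
```

Emit:
arm_command:
  deltas:
    - [1,0,0,2,0]
    - [1,0,0,2,0]
    - [1,0,0,2,0]
    - [1,0,0,2,0]
    - [1,0,0,0,0]
    - [1,0,0,0,0]
  newtons: 100

```text
t: 10.55
position: [0.4596, 0.0526, 0.1098]
eef_rot: [[-0.992, 0.126, 0.002], [0.126, 0.992, -0.001], [-0.003, -0.001, -1.0]]
contact_force: [1.6, -1.5, 2.5]
gripper_width: 0.077
grasp_force: 98.5
```

```bash
python3 -c "
from h import *
go(.4590,.053,.097,172.7)"
```

```text
t 10.55 pos [0.4596 0.0526 0.1098] yaw 172.75 j [  6.6  16.  -18.9  55.   -0.1  13.8] F [ 1.6 -1.5  2.5] M [-0.58 -0.32  0.01] w 0.0774594631969382 gf 98.46256747841835
d_mm [ 0.6  0.3 12.8] turn 0.05
```

Emit:
arm_command:
  deltas:
    - [1,-0.5,-0.5,2,0]
    - [1,0,0,2,0]
    - [1,0,0,2,0]
    - [1,0,0,2,0]
    - [1,0,0,2,0]
    - [1,0,0,0,0]
    - [1,0,0,0,0]

```text
t: 11.25
position: [0.4599, 0.0524, 0.0999]
eef_rot: [[-0.992, 0.126, 0.002], [0.126, 0.992, -0.0], [-0.002, 0.0, -1.0]]
contact_force: [1.7, -1.7, 5.6]
gripper_width: 0.081
grasp_force: 98.7
```

```bash
python3 -c "
from h import *
go(.4590,.053,.097,172.7)"
```

```text
t 11.25 pos [0.4599 0.0524 0.0999] yaw 172.77 j [  6.5  16.7 -19.6  53.6  -0.   13.7] F [ 1.7 -1.7  5.6] M [-0.41 -0.28  0.  ] w 0.08092291373847149 gf 98.74520927667618
d_mm [1.  0.5 2.9] turn 0.07
```

Emit:
arm_command:
  deltas:
    - [1,-0.4,-0.4,1,0]
    - [1,0,0,1,0]
    - [1,0,0,1,0]
    - [1,0,0,1,0]
    - [1,0,0,0,0]
    - [1,0,0,0,0]

```text
t: 11.85
position: [0.46, 0.0523, 0.0964]
eef_rot: [[-0.992, 0.126, 0.002], [0.126, 0.992, 0.001], [-0.002, 0.001, -1.0]]
contact_force: [-0.2, -1.5, 9.9]
gripper_width: 0.078
grasp_force: 99.8
```

```bash
python3 -c "
from h import *
go(.4590,.053,.097,172.7)"
```

```text
t 11.85 pos [0.46   0.0523 0.0964] yaw 172.78 j [  6.5  17.  -19.8  53.1   0.   13.7] F [-0.2 -1.5  9.9] M [-0.24  0.2   0.03] w 0.07810891420099844 gf 99.83834624290466
d_mm [ 1.   0.5 -0.6] turn 0.08
```

Emit:
arm_command:
  deltas:
    - [1,0,0,1,0]
    - [1,0,0,1,0]
    - [1,0,0,0,0]
    - [1,0,0,0,0]

```text
t: 12.25
position: [0.4601, 0.0524, 0.0961]
eef_rot: [[-0.992, 0.126, 0.003], [0.126, 0.992, 0.001], [-0.003, 0.001, -1.0]]
contact_force: [-5.6, -2.0, 23.4]
gripper_width: 0.078
grasp_force: 102.0
```

```bash
python3 - <<'E'
from h import *
go(.4590,.053,.097,172.7)
f,d=env.grab_frame("scene")
cv2.imwrite("pics/p5.png",cv2.resize(f[125:185,295:370],None,fx=10,fy=10,interpolation=cv2.INTER_CUBIC))
E
```

```text
t 12.25 pos [0.4601 0.0524 0.0961] yaw 172.78 j [  6.5  17.  -19.9  53.    0.   13.7] F [-5.6 -2.  23.4] M [-0.35  1.22 -0.04] w 0.07798961361890018 gf 101.98307052254677
d_mm [ 1.1  0.5 -0.9] turn 0.08
```

View pics/p5.png

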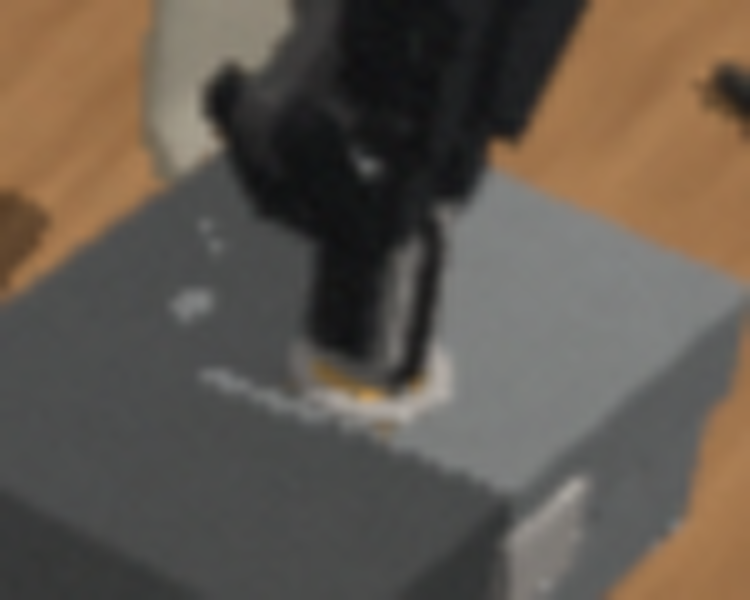

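The arm stopped at z=0.0961 with 23 N of push, more than the pins need. The picture shows the head down on the ring at crop (375,370), so the key is home. Now I'll turn it clockwise while still pushing down.

Emit:
arm_command:
  deltas:
    - [1,0,0,0,5]
    - [1,0,0,0,5]
    - [1,0,0,0,5]
    - [1,0,0,0,5]
    - [1,0,0,0,5]
    - [1,0,0,0,5]
    - [1,0,0,0,0]
  newtons: 120

```text
t: 13.0
position: [0.46, 0.0519, 0.0962]
eef_rot: [[-0.795, 0.606, 0.003], [0.606, 0.795, -0.0], [-0.002, 0.001, -1.0]]
contact_force: [-5.5, -3.1, 25.0]
gripper_width: 0.076
grasp_force: 117.6
```

```bash
python3 -c "
from h import *
go(.4600,.0524,.096,82.7)"
```

```text
t 13.0 pos [0.46   0.0519 0.0962] yaw 142.7 j [  6.5  17.  -19.9  53.   -0.   43.8] F [-5.5 -3.1 25. ] M [-0.61  1.24  0.01] w 0.07591243050370629 gf 117.55073502659798
d_mm [0.3 0.4 0.2] turn 60.0
```

Emit:
arm_command:
  deltas:
    - [1,0,0,0,6]
    - [1,0,0,0,6]
    - [1,0,0,0,6]
    - [1,0,0,0,6]
    - [1,0,0,0,6]
    - [1,0,0,0,6]
    - [1,0,0,0,6]
    - [1,0,0,0,6]

```text
t: 13.8
position: [0.4595, 0.0515, 0.0961]
eef_rot: [[-0.079, 0.997, 0.002], [0.997, 0.079, -0.001], [-0.001, 0.002, -1.0]]
contact_force: [-7.1, -3.6, 25.8]
gripper_width: 0.072
grasp_force: 117.8
```

```bash
python3 -c "
from h import *
go(.4600,.0524,.096,82.7)"
```

```text
t 13.8 pos [0.4595 0.0515 0.0961] yaw 94.53 j [  6.4  17.  -19.9  53.   -0.1  91.9] F [-7.1 -3.6 25.8] M [-0.9   1.58  0.19] w 0.07176631965269213 gf 117.79038727283478
d_mm [0.9 0.5 0.1] turn 11.83
```

Turned 78° so far, and the torque has started to rise (0.19 N m). I'll continue gently to the stop.

Emit:
arm_command:
  deltas:
    - [1,0,0,0,3]
    - [1,0,0,0,3]
    - [1,0,0,0,3]
    - [1,0,0,0,3]
    - [1,0,0,0,0]
    - [1,0,0,0,0]

```text
t: 14.4
position: [0.4592, 0.0515, 0.0961]
eef_rot: [[0.126, 0.992, 0.001], [0.992, -0.126, -0.001], [-0.001, 0.001, -1.0]]
contact_force: [-7.8, -4.1, 25.9]
gripper_width: 0.078
grasp_force: 117.9
```

```bash
python3 -c "
from h import *
go(.4600,.0524,.096,82.7)"
```

```text
t 14.4 pos [0.4592 0.0515 0.0961] yaw 82.77 j [ 6.400e+00  1.700e+01 -1.990e+01  5.300e+01 -1.000e-01  1.037e+02] F [-7.8 -4.1 25.9] M [-0.9   1.78  0.04] w 0.07773184899470977 gf 117.87540882825851
d_mm [1.  0.7 0.1] turn 0.07
```

Emit:
arm_command:
  deltas:
    - [1,0,0,0,2]
    - [1,0,0,0,2]
    - [1,0,0,0,2]
    - [1,0,0,0,0]
    - [1,0,0,0,0]
    - [1,0,0,0,0]
    - [1,0,0,0,0]

```text
t: 15.1
position: [0.4589, 0.0517, 0.0961]
eef_rot: [[0.228, 0.974, 0.001], [0.974, -0.228, -0.001], [-0.001, 0.001, -1.0]]
contact_force: [-8.0, -3.5, 28.0]
gripper_width: 0.074
grasp_force: 118.0
```

```bash
python3 - <<'E'
from h import *
go(.4600,.0524,.096,76.7)
f,d=env.grab_frame("scene"); go(.46,.0524,.096,76.7)
cv2.imwrite("pics/p6.png",cv2.resize(f[125:185,295:370],None,fx=10,fy=10,interpolation=cv2.INTER_CUBIC))
E
```

```text
t 15.1 pos [0.4589 0.0517 0.0961] yaw 76.82 j [  6.5  16.9 -20.   53.1  -0.  109.6] F [-8.  -3.5 28. ] M [-0.81  1.93  0.29] w 0.07415798966799977 gf 118.02092537283897
d_mm [0.9 0.9 0.1] turn 0.12
t 15.15 pos [0.4589 0.0517 0.0961] yaw 76.81 j [  6.5  16.9 -20.   53.1  -0.  109.6] F [-8.4 -3.8 27.8] M [-0.83  1.85  0.28] w 0.07633010761763445 gf 118.02111625671387
d_mm [0.9 0.9 0.1] turn 0.11
```

View pics/p6.png

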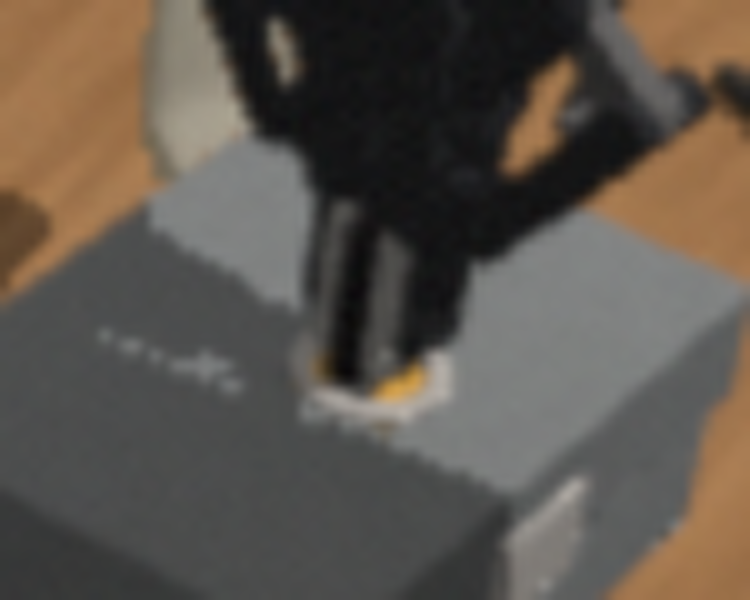

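The picture shows the key head edge-on between the pads at crop (355,330), turned a quarter and still down on the ring. The torque of 0.28 N m is above the spring's 0.12, so it is against the stop. Pushing 28 N with the grip at 118 N, I'm handing in.

```bash
python3 -c "
from h import *
print(env.hand_in())"
```

```text
the job is handed in; nothing more can be done
None
```

I handed the job in at about 15 s with the square-headed key fully home and held against its clockwise stop (28 N push, 118 N grip); the arm never touched the round-headed key. No verdict came back.

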